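Swing out the riser's gate leg and set the serving caddy on display

ROBOT

A 7-joint arm with a two-finger parallel gripper is mounted at the origin on the work surface. World frame = base frame: x ahead of the robot, y to its left, z up, the work surface at z = 0. Lengths are in m, angles in rad, forces in N, time in s.
With the tool pointing down it reaches from about 0.425 to 0.875 m from the base axis. Payload 4.7 kg.
Tool frame: the origin (TCP) lies on the centre line of the jaws, within the pads' length; the fingertips stand 8 mm ahead of it and the grasp point (between the pads) lies 11 mm behind it; z points along the fingers, y is the direction in which the jaws open and shut (so a half turn about z gives the same grasp; the last joint's range is limited). The gripper opens to 87 mm and grips with 3 to 60 N. Pads are 19 mm wide; open, the fingers measure 117 mm over their backs; the gripper's body (75 mm by 190 mm) begins 51 mm behind the grasp point.
Start: joints at [1.302, 0.321, -0.07, 1.45, 0.023, 1.371, -0.057], TCP at [0.181, -0.624, 0.231] pointing down, gripper open.
Joint ranges: [-2.86, 2.86], [-0.3, 2.09], [-1.38, 1.24], [0.06, 2.45], [-1.56, 4.7], [0.09, 2.05], [-2.69, 2.69]. Speed limits (rad/s): [2.57, 2.57, 3.14, 3.14, 3.14, 3.14, 3.14].

INTERFACE

Orientations are given as a rotation vector (axis times angle).
In Python, from bench import ctrl, cams, workorder gives the robot as it stands. The module is installed in compiled form; this text tells all that it offers.
- The arm moves only by the tool carry_out, never from a script. Its argument "rows" is a list of rows, each an object with "offset": the shift along the tool's x, y, z in m, a list of three; "rot": the turn, a rotation vector about the tool's x, y, z in degrees, a list of three; "gripper": the opening, from 0 (shut) to 1 (fully open). In form: [{"offset": [dx, dy, dz], "rot": [rx, ry, rz], "gripper": gripper}, ...]. A call has 1 to 10 rows; each row shifts and turns the commanded pose from where the row before left it, along the tool's axes as they then stand; what a row does not reach is not made up. A row lasts 1/8 s, in which the tool goes at most 62.5 mm and 10.7 degrees, less where a joint would pass 70% of its speed; a pose out of reach is approached as far as the arm can. A call is refused whole if a number of a shift passes 0.0625 or a number of a turn 10.7, either way. A call with a gripper value outside its range is refused whole. The fingers move at their own pace and stop on an object; "grip_force" is the grip in N (left out, the last holds). Time passes only in rows, so rows that do not move let the fingers close. It gives the time, the measured TCP pose, the force and the opening at its end, in the units of the state.
- ctrl.get_state(): the state, without advancing time (a new reading comes with each control period).
- cams.get_image(name): name is "side" or "top"; returns a dict with "img" (480x640x3 uint8, red, green, blue), "vfov" (degrees; the focal length in pixels is half the picture's height over the tangent of half this angle, whatever the lens; pixels are square), "cx", "cy" (the principal point, pixels), "k1" (the pictures are not rectified: a ray, as slopes to the right and down, at radius r is drawn at 1 + k1 r^2 times it, then the intrinsics apply), "R" (3x3) and "t" (3): a world point X has camera coordinates R X + t. Camera axes: x right, y down, z forward; pixel columns grow to the right and rows downward; lengths in m; the calibration is good to about 2 mm. A picture is of the moment at which its call begins. There is no depth.
- workorder.close_job(): hands the job in, once; it reports no verdict.
The state is a dict: "time": time; "joint_positions": joint angles; "qd": joint speeds; "joint_torque": joint torques, N m; "position": TCP position; "tool_rot": TCP orientation; "ft_force": force on the tool from outside, world axes, zero at the start; "torque": the same for the moment, N m; "grip_width": opening from 0.0 (shut) to 1.0 (fully open).
Only numpy, scipy, OpenCV 4.12 (cv2) and the standard library are available. Lean on these libraries where they do the work, as an engineer would, in place of code of your own. Each camera call takes 0.05 s, during which the arm holds its last target.

TASK

Swing the tray riser's folding gate leg all the way out until it is against its stop. Then pick up the wooden caddy by its handle and set it down gently on the riser so that it sits level on both the ledge and the leg: its handle in line with the leg, centred from side to side, and its rear end on the ledge just in front of the back panel. Let go of it, keep it upright throughout, and leave the other goods where they are.

Things in the scene. Friction and masses are not known exactly. Their poses are not given: they have to be found in the camera images.
- stand: Wooden tray riser, fixed. Origin: on the counter under the middle of its ledge; z up. The ledge is 60 mm deep (x from -30 to +30 mm) and 150 mm wide (y), its top 100 mm above the counter. Along its back edge (x = +30 to +42 mm) a back panel rises 18 mm above the ledge. A folding gate leg is hinged at its front (-x side).
- leg (a joint): Gate leg angle, rad. 0: folded along the ledge's front, pointing to the stand's +y. Grows as it swings out towards the stand's -x. 1.571: straight out to -x, against a steel stop block. Light friction (1 N at the end); stays where left. Wooden frame, 24 mm thick, 140 mm long from hinge axis to free end, 3 to 99.5 mm above the counter. Folded, its free end stands 65 mm past the ledge's end.
- leg_hinge (a point): Point on the leg's upright hinge axis, 50 mm above the counter, 44 mm in front of the ledge's middle (stand x = -44 mm, y = 0). Axes as the stand's.
- leg_end (a point): Centre of the solid upright post (24 x 24 mm) at the leg's free end, 128 mm from the hinge axis, 50 mm above the counter. Turns with the leg: y points from hinge to free end, -x is the way the leg swings out, so push on its +x face.
- caddy_mid (a point): Loose pale wooden caddy, 0.35 to 0.6 kg: tray 170 mm long (its x), 130 mm wide (its y), rims 28 mm high, two pots fixed inside (tops 52 mm above its underside), a straight handle bar over its middle; 104 mm high in all. This point is its centre, 52 mm above its underside; z up. End for end it is the same.
- caddy_handle (a point): Middle of the caddy's handle bar, 96 mm above the caddy's underside. The bar runs along the caddy's x, 14 mm wide (along y), 16 mm high, free for 106 mm between its two posts. Axes as the caddy's.
- mug: Bystander: white mug, 72 mm across, 85 mm high; origin under its middle. Leave it where it is.
- canister: Bystander: glass storage jar with steel lid, 72 mm across, 100 mm high; origin under its middle. Leave it where it is.
- bowl: Bystander: blue ceramic bowl, 110 mm across, 50 mm high; origin under its middle. Leave it where it is.
- carton: Bystander: cardboard carton 80 x 110 x 90 mm high; origin under its middle. Leave it where it is.
- whitebox: Bystander: white box 120 x 120 x 100 mm high; origin under its middle. Leave it where it is.
- shaker: Bystander: dark wooden grinder, 56 mm across, 110 mm high; origin under its middle. Leave it where it is.

How it is judged:
By the outcome, as a careful person would: the job done as asked, in the order asked, and still so for the second after the job is handed in, with the robot touching nothing.
It also fails if it takes over 61 s, if anything falls off the work surface, if the arm or the gripper's body presses on something with over 40 N, if the wrist force passes 120 N, or if a joint passes its speed limit or range.

## Working session

There is one attempt and no reset: what is moved stays moved. The work goes in short steps, Python scripts to look and compute and a tool call to move; the robot and the scene stay as the last step left them, time stands still between calls to the robot, and variables do not carry over. Pictures are saved under pics/ and viewed, and the job is handed in when it is done.

Besides the shell and the picture viewer there is one more tool, called after "Call:" by a JSON object that holds its "name" and its "arguments", one argument or row to a line. carry_out: Moves the arm, as the interface text tells. Its arguments: {"type":"object","properties":{"rows":{"type":"array"},"grip_force":{"type":"number"}},"required":["rows"]}

```bash
mkdir -p pics
cat > h.py <<'E'
import numpy as np, cv2
from scipy.spatial.transform import Rotation as Ro
from bench import ctrl,cams,workorder
import pickle
def grab(n,tag):
    d=cams.get_image(n); pickle.dump(d,open(f'pics/{n}_{tag}.pkl','wb'))
    cv2.imwrite(f'pics/{n}_{tag}.png',d['img'][:,:,::-1]); return d
def K(d):
    f=240/np.tan(np.radians(d['vfov'])/2)
    return np.array([[f,0,d['cx']],[0,f,d['cy']],[0,0,1.]]),np.array([d['k1'],0,0,0.])
def ray(d,px):
    k,c=K(d); n=cv2.undistortPoints(np.array([[px]],float),k,c)[0,0]
    R=np.array(d['R']);t=np.array(d['t']); v=R.T@np.array([n[0],n[1],1]); return -R.T@t, v/np.linalg.norm(v)
def onz(d,px,z):
    o,v=ray(d,px); return o+v*(z-o[2])/v[2]
def proj(d,P):
    k,c=K(d); return cv2.projectPoints(np.atleast_2d(np.array(P,float)),cv2.Rodrigues(np.array(d['R']))[0],np.array(d['t'],float),k,c)[0][:,0]
def tri(d1,p1,d2,p2):
    o1,v1=ray(d1,p1);o2,v2=ray(d2,p2)
    s=np.linalg.lstsq(np.c_[v1,-v2],o2-o1,rcond=None)[0]
    a=o1+s[0]*v1;b=o2+s[1]*v2; return (a+b)/2,np.linalg.norm(a-b)
def load(n,tag): return pickle.load(open(f'pics/{n}_{tag}.pkl','rb'))
E
python3 - <<'E'
from h import *
for n in('side','top'):
    d=grab(n,'a'); print(n,d['vfov'],d['cx'],d['cy'],d['k1'],-np.array(d['R']).T@d['t'],np.round(d['R'],3).tolist())
s=ctrl.get_state();print(s)
E
```

```text
side 55.72356431783309 328.2781423603603 242.5398671220255 -0.09514567116061039 [0.36768702 0.70383933 0.94561062] [[-0.967, -0.256, -0.015], [-0.19, 0.756, -0.626], [0.172, -0.603, -0.779]]
top 49.651281440829436 321.6525779793401 245.0062067447827 -0.10332174436394466 [0.44884392 0.014914   1.58176543] [[-0.021, -1.0, -0.013], [-0.996, 0.022, -0.087], [0.087, 0.011, -0.996]]
{'time': 0.1, 'joint_positions': array([ 1.30209951,  0.3217529 , -0.07009404,  1.45152869,  0.0225999 ,
        1.37076349, -0.05691147]), 'qd': array([ 0.00044534, -0.0017051 ,  0.00123318, -0.0027658 ,  0.00076997,
       -0.00209042,  0.00146343]), 'joint_torque': array([-5.55401493e-05, -4.92574382e+01, -4.05878741e-01, -3.13395309e+01,
       -6.42636954e-02,  3.95496469e-02,  1.05309691e-04]), 'position': array([ 0.18121037, -0.62375239,  0.22958051]), 'tool_rot': array([-3.10861572e+00, -4.42545460e-01,  5.03092913e-04]), 'ft_force': array([-0.22334605, -0.10225141, -0.31086913]), 'torque': array([ 0.00749435, -0.00557374,  0.03742097]), 'grip_width': 1.0008231725482177}
```

View pics/side_a.png

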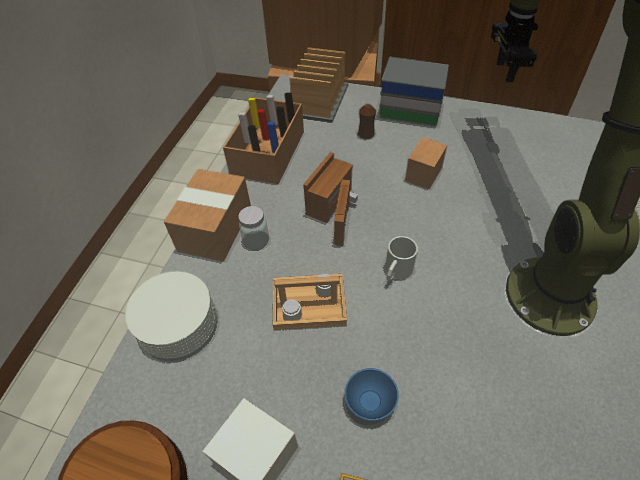

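View pics/top_a.png

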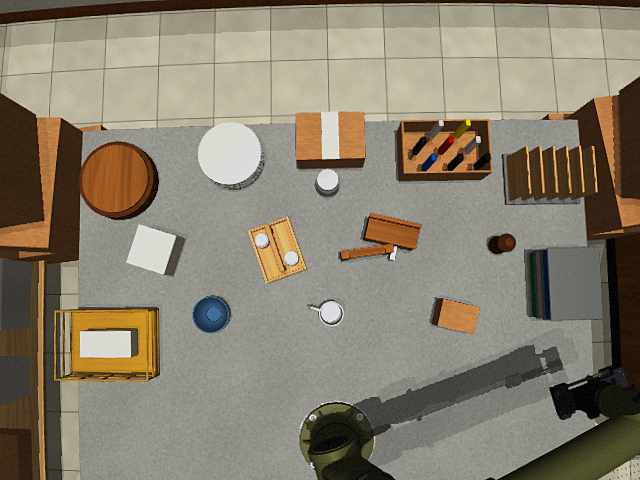

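The side view shows the stand at about (328,187) with the leg folded and slightly open at (343,212). The caddy is at (310,302) and the mug at (401,255). In the top view the stand is at (393,232), the leg runs (342,254) to (395,252), the caddy is at (277,249) and the mug at (330,312). I'll zoom in next.

Run:
```python
from h import *
d=load('top','a');s=load('side','a')
def crop(d,x0,y0,w,h,k,n):
    c=cv2.resize(d['img'][y0:y0+h,x0:x0+w],None,fx=k,fy=k,interpolation=cv2.INTER_CUBIC)
    for i in range(0,w,10): cv2.putText(c,str(x0+i),(i*k,8),0,.3,(255,0,0),1); cv2.line(c,(i*k,10),(i*k,16),(255,0,0))
    for i in range(0,h,10): cv2.putText(c,str(y0+i),(0,i*k+3),0,.3,(255,0,0),1)
    cv2.imwrite('pics/'+n,c[:,:,::-1])
crop(d,330,200,110,70,7,'c1.png');crop(d,235,205,85,85,7,'c2.png')
crop(s,295,145,75,110,5,'c3.png');crop(s,260,260,100,80,7,'c4.png')
```

```text
(no output)
```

View pics/c1.png

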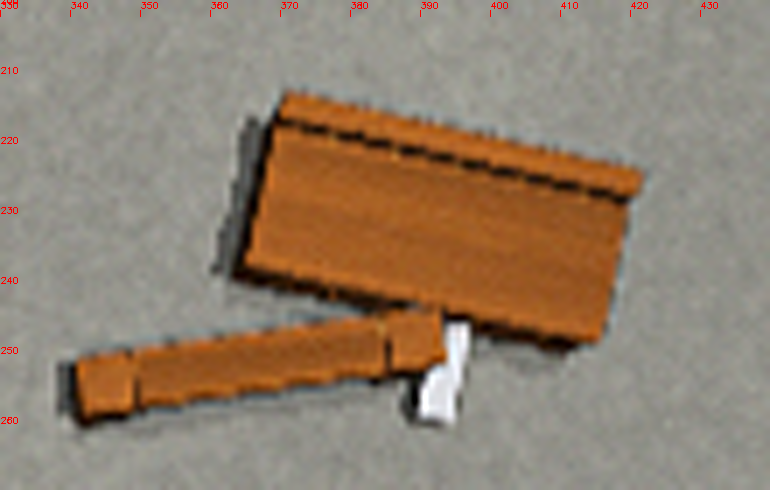

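View pics/c2.png

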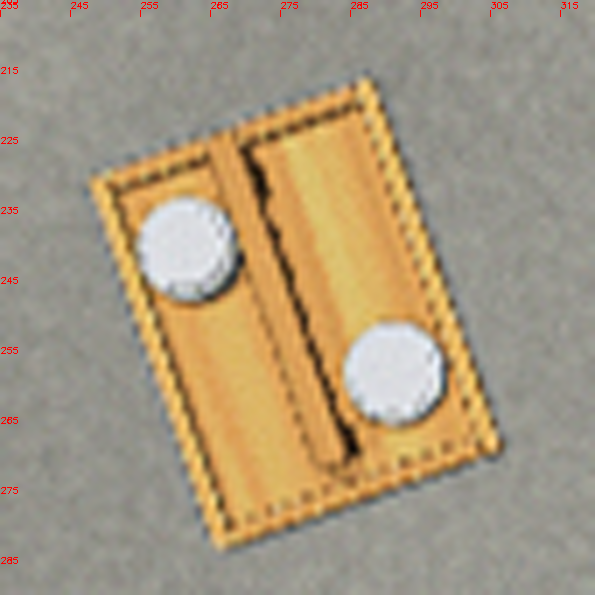

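View pics/c3.png

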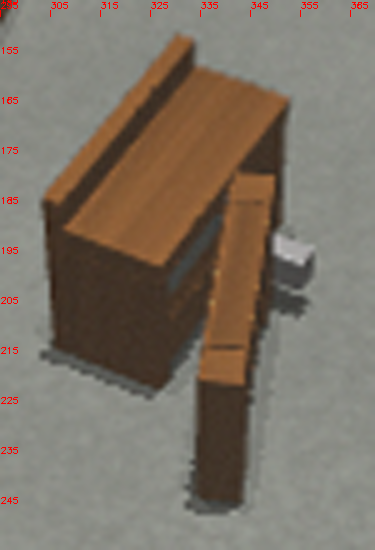

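View pics/c4.png

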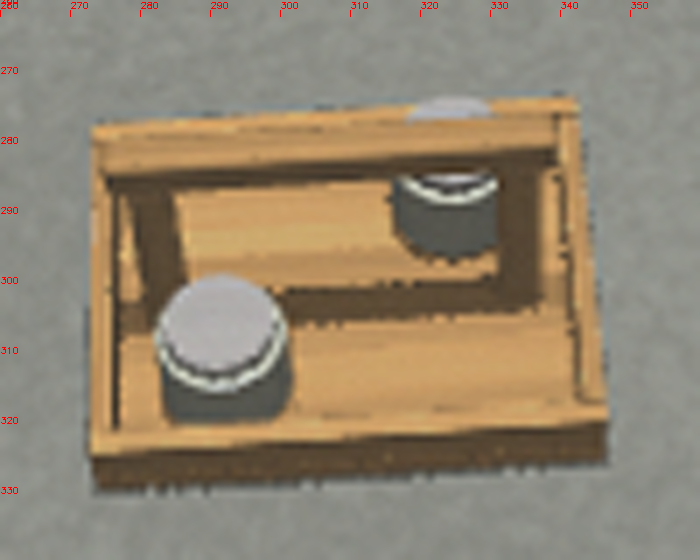

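```bash
cat > fit.py <<'E'
from h import *
from scipy.optimize import least_squares
def T(x,y,th,P):
    P=np.atleast_2d(np.array(P,float)); c,s=np.cos(th),np.sin(th)
    return np.c_[x+c*P[:,0]-s*P[:,1], y+s*P[:,0]+c*P[:,1], P[:,2]]
def fit(obs,p0,z0free=True):
    # obs: list (dict, px, P)
    def f(p):
        r=[]
        for d,px,P in obs:
            Q=T(p[0],p[1],p[2],P); Q[:,2]+=p[3]; r.append(proj(d,Q)[0]-px)
        return np.ravel(r)
    return least_squares(f,p0,loss='soft_l1')
E
python3 - <<'E'
from fit import *
d=load('top','a');s=load('side','a')
st=[(d,(363.1,238.1),(-.03,.075,.1)),(d,(415.3,248.6),(-.03,-.075,.1)),(d,(370.3,212.7),(.042,.075,.118)),(d,(421.4,223.9),(.042,-.075,.118)),
(s,(327.2,198),(-.03,.075,.1)),(s,(352.6,164.6),(-.03,-.075,.1)),(s,(303.2,184.6),(.042,.075,.118))]
r=fit(st,[.65,-.15,-.2,0]);print('stand',r.x,np.round(r.fun.reshape(-1,2),1).tolist())
X=r.x
hinge=T(*X[:3],[-.044,0,.0995])[0];print('hinge',hinge)
e=[onz(d,p,.0995) for p in((340.4,251.0),(341.7,259.1))]+[onz(s,p,.0995) for p in((334.6,220.6),(343.8,221.6))]
for q in e: print(q)
t,_=tri(d,(340.4,251.0),s,(334.6,220.6));print('tri legend',t,tri(d,(341.7,259.1),s,(343.8,221.6)))
m=np.mean(e,0)-hinge; print('len',np.linalg.norm(m[:2]),'ang',np.arctan2(m[1],m[0])-X[2]-np.pi/2)
for hx,hy in((.085,.065),):
  ca=[(d,(248.1,230.3),(hx,hy,.028)),(d,(287.4,216),(hx,-hy,.028)),(d,(306.3,268.1),(-hx,-hy,.028)),(d,(266,282.4),(-hx,hy,.028)),
  (s,(272.9,324.1),(hx,hy,.028)),(s,(346,319.3),(-hx,hy,.028))]
  r=fit(ca,[.6,.15,.35,0]);print('caddy',r.x,np.round(r.fun.reshape(-1,2),1).tolist())
C=r.x
for n,D in(('top',d),('side',s)):
    im=cv2.resize(D['img'],None,fx=4,fy=4,interpolation=cv2.INTER_CUBIC)
    def poly(P,col):
        q=(proj(D,P)*4+1.5).astype(int); cv2.polylines(im,[q.reshape(-1,1,2)],True,col,1)
    poly(T(*X[:3],[(-.03,.075,.1),(-.03,-.075,.1),(.03,-.075,.1),(.03,.075,.1)]),(0,255,0))
    poly(T(*X[:3],[(.03,.075,.118),(.03,-.075,.118),(.042,-.075,.118),(.042,.075,.118)]),(0,255,0))
    for z in(0,.028): poly(T(*C[:3],[(.085,.065,z),(.085,-.065,z),(-.085,-.065,z),(-.085,.065,z)]),(0,0,255))
    poly(T(*C[:3],[(.053,.007,.104),(.053,-.007,.104),(-.053,-.007,.104),(-.053,.007,.104)]),(255,0,0))
    b=(200,440,1760//2,290) if 0 else None
    im=im[780:1180,960:1720] if n=='top' else im[580:1340,1040:1480]
    cv2.imwrite(f'pics/ov_{n}.png',im[:600,:800,::-1] if n=='top' else cv2.resize(im,None,fx=.78,fy=.78)[:,:,::-1])
E
```

```text
stand [ 6.06815534e-01 -1.70764593e-01 -2.33763750e-01 -7.00928898e-06] [[1.1, 0.1], [0.1, 0.5], [-0.5, 0.3], [-0.1, 0.1], [-0.3, 0.4], [-0.1, -0.5], [-0.6, -0.0]]
hinge [ 0.56401227 -0.16057241  0.0995    ]
[ 0.55973666 -0.02162547  0.0995    ]
[ 0.53642539 -0.02478687  0.0995    ]
[ 0.55680415 -0.02173942  0.0995    ]
[ 0.53383363 -0.02407835  0.0995    ]
tri legend [ 0.55833267 -0.02188628  0.09913255] (array([ 0.5352943 , -0.02501658,  0.09824512]), np.float64(0.0024386247762070655))
len 0.13860035526181114 ang 0.3589990037297339
caddy [ 0.5744689   0.16726619  0.32805999 -0.00169655] [[-0.6, 0.1], [0.4, -0.3], [0.6, 0.3], [0.2, 0.9], [-1.1, 0.2], [0.0, 0.0]]
```

View pics/ov_top.png

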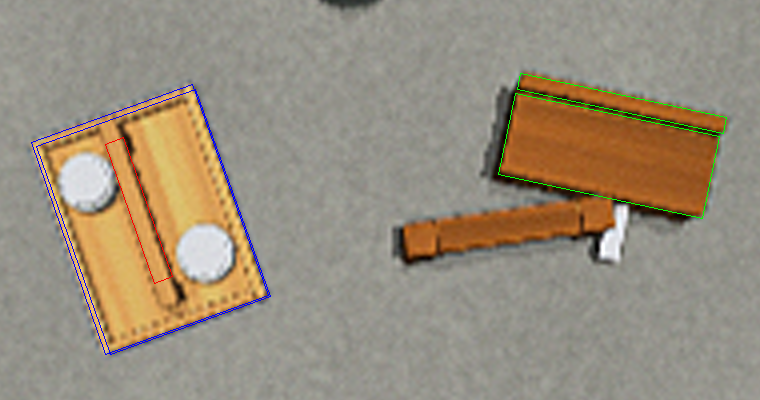

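View pics/ov_side.png

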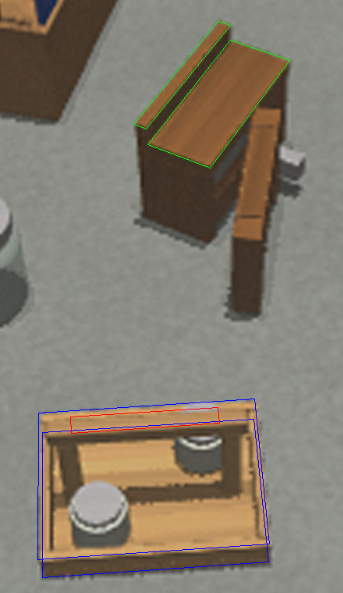

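The models fit to within about 1 px. The leg stands at 0.36 rad. Next I'll plan the push from the free +x side of the end post.

```bash
cat > plan.py <<'E'
from h import *
import sys,json
X=[.6068,-.1708,-.2338]; C=[.5745,.1673,.3281]
def S(x,y):
    c,s=np.cos(X[2]),np.sin(X[2]); return np.array([X[0]+c*x-s*y,X[1]+s*x+c*y])
def legp(a,lx,ly=.128):  # world xy of point in leg frame
    c,s=np.cos(a),np.sin(a); return S(-.044+c*lx-s*ly, s*lx+c*ly)
def wrap(a): return (a+np.pi)%(2*np.pi)-np.pi
def state():
    s=ctrl.get_state(); R=Ro.from_rotvec(s['tool_rot']).as_matrix(); return s,np.array(s['position']),R
def rows(wps,maxd=.06,maxr=10.5,rp=3):
    """wps: list of (xyz,yaw,n or None). nominal vertical tool; prints rounded rows; first row corrects tilt"""
    s,p,R=state(); out=[]
    print('now',p.round(4),'yaw',round(np.arctan2(R[1,0],R[0,0]),3),'t',round(s['time'],2))
    for P,yaw,n in wps:
        P=np.array(P); c,si=np.cos(yaw),np.sin(yaw)
        Rt=np.array([[c,si,0],[si,-c,0],[0,0,-1.]])
        if n is None:
            ang=np.degrees(np.linalg.norm(Ro.from_matrix(R.T@Rt).as_rotvec()))
            n=max(1,int(np.ceil(max(np.linalg.norm(P-p)/maxd,ang/maxr))))
        for k in range(n):
            f=1/(n-k)
            o=np.round(R.T@((P-p)*f),rp+0); r=np.round(np.degrees(Ro.from_matrix(R.T@Rt).as_rotvec()*f),1)
            p=p+R@o; R=R@Ro.from_rotvec(np.radians(r)).as_matrix(); out.append((o.tolist(),r.tolist()))
    for o in out: print(json.dumps(o))
    print('end',p.round(4),len(out))
E
python3 - <<'E'
from plan import *
d=load('top','a')
print('mug',onz(d,(331,312),.085),'shaker',onz(d,(506,242),.11))
a=.359
print(legp(a,0),legp(np.pi/2,0))
q=legp(a,.045)
yaw=X[2]+a
rows([((q[0],q[1],.2),yaw,None),((q[0],q[1],.07),yaw,None)])
E
```

```text
mug [0.38597896 0.00910071 0.085     ] shaker [ 0.57420236 -0.49838918  0.11      ]
[ 0.54801334 -0.03360816] [ 0.43947959 -0.13095176]
now [ 0.1812 -0.6238  0.2296] yaw 0.283 t 0.1
[[0.043, -0.035, 0.002], [-0.0, 0.0, 0.7]]
[[0.043, -0.036, 0.002], [-0.0, 0.0, 0.7]]
[[0.042, -0.036, 0.002], [-0.0, 0.0, 0.7]]
[[0.042, -0.037, 0.002], [-0.0, 0.0, 0.7]]
[[0.041, -0.037, 0.002], [-0.0, 0.0, 0.7]]
[[0.041, -0.038, 0.003], [-0.0, 0.0, 0.7]]
[[0.041, -0.038, 0.002], [-0.0, 0.0, 0.7]]
[[0.04, -0.039, 0.003], [-0.0, 0.0, 0.7]]
[[0.04, -0.039, 0.002], [-0.0, 0.0, 0.7]]
[[0.039, -0.04, 0.003], [-0.0, 0.0, 0.7]]
[[0.038, -0.04, 0.002], [-0.0, 0.0, 0.7]]
[[0.038, -0.041, 0.003], [-0.0, 0.0, 0.7]]
[[0.038, -0.041, 0.002], [-0.1, 0.0, 0.6]]
[[-0.0, 0.0, 0.043], [0.0, 0.0, 0.0]]
[[-0.0, 0.0, 0.044], [0.0, 0.0, 0.0]]
[[-0.0, 0.0, 0.043], [0.0, 0.0, 0.0]]
end [ 0.5927 -0.0276  0.0703] 16
```

Call:
{"name": "carry_out", "arguments": {
  "rows": [
    {"offset":[0.043,-0.035,0.002],"rot":[0,0,0.7],"gripper":0},
    {"offset":[0.043,-0.036,0.002],"rot":[0,0,0.7],"gripper":0},
    {"offset":[0.042,-0.036,0.002],"rot":[0,0,0.7],"gripper":0},
    {"offset":[0.042,-0.037,0.002],"rot":[0,0,0.7],"gripper":0},
    {"offset":[0.041,-0.037,0.002],"rot":[0,0,0.7],"gripper":0},
    {"offset":[0.041,-0.038,0.003],"rot":[0,0,0.7],"gripper":0},
    {"offset":[0.041,-0.038,0.002],"rot":[0,0,0.7],"gripper":0},
    {"offset":[0.04,-0.039,0.003],"rot":[0,0,0.7],"gripper":0},
    {"offset":[0.04,-0.039,0.002],"rot":[0,0,0.7],"gripper":0}
  ],
  "grip_force": 20
}}

```text
time: 1.23
position: [0.4672, -0.2101, 0.2102]
tool_rot: [3.13, 0.27, -0.001]
ft_force: [0.3, -0.7, 0.4]
grip_width: 0.063
```

Run:
```python
from plan import *
a=.359
q=legp(a,.045)
yaw=X[2]+a
rows([((q[0],q[1],.2),yaw,None),((q[0],q[1],.07),yaw,None)])
print(ctrl.get_state()['grip_width'])
```

```text
now [ 0.4672 -0.2101  0.2102] yaw 0.172 t 1.23
[[0.039, -0.039, 0.003], [0.0, 0.0, 0.7]]
[[0.038, -0.04, 0.002], [0.0, 0.0, 0.7]]
[[0.038, -0.041, 0.003], [0.0, 0.0, 0.6]]
[[0.037, -0.041, 0.002], [0.0, 0.0, 0.7]]
[[0.0, 0.0, 0.043], [0.0, 0.0, -0.0]]
[[0.0, 0.0, 0.044], [0.0, 0.0, -0.0]]
[[0.0, 0.0, 0.043], [0.0, 0.0, -0.0]]
end [ 0.5926 -0.0276  0.0701] 7
0.06336516790077835
```

Call:
{"name": "carry_out", "arguments": {
  "rows": [
    {"offset":[0.039,-0.039,0.003],"rot":[0,0,0.7],"gripper":0},
    {"offset":[0.038,-0.04,0.002],"rot":[0,0,0.7],"gripper":0},
    {"offset":[0.038,-0.041,0.003],"rot":[0,0,0.6],"gripper":0},
    {"offset":[0.037,-0.041,0.002],"rot":[0,0,0.7],"gripper":0},
    {"offset":[0,0,0.043],"rot":[0,0,0],"gripper":0},
    {"offset":[0,0,0.044],"rot":[0,0,0],"gripper":0},
    {"offset":[0,0,0.043],"rot":[0,0,0],"gripper":0},
    {"offset":[0,0,0],"rot":[0,0,0],"gripper":0}
  ]
}}

```text
time: 2.22
position: [0.5886, -0.0292, 0.0668]
tool_rot: [-3.134, -0.198, 0.013]
ft_force: [-1.0, 0.5, -0.1]
grip_width: 0.009
```

Run:
```python
from plan import *
w=[]
for lx,a,n in [(.030,.359,1),(.0215,.37,1)]+[(.0215,.37+.06*i,1) for i in range(1,9)]:
    q=legp(a,lx); w.append(((q[0],q[1],.07),X[2]+a,n))
rows(w)
d=grab('side','b'); cv2.imwrite('pics/b.png',cv2.resize(d['img'][120:270,270:470],None,fx=3,fy=3)[:,:,::-1])
```

```text
now [ 0.5886 -0.0292  0.0668] yaw 0.126 t 2.23
[[-0.011, -0.001, -0.003], [-0.1, 0.5, 0.0]]
[[-0.01, 0.0, -0.0], [-0.0, -0.0, -0.6]]
[[-0.007, -0.001, -0.0], [-0.0, -0.0, -3.4]]
[[-0.008, -0.001, -0.0], [-0.0, -0.0, -3.5]]
[[-0.008, -0.001, -0.0], [-0.0, -0.0, -3.4]]
[[-0.008, -0.001, -0.0], [-0.0, -0.0, -3.4]]
[[-0.007, -0.001, -0.0], [-0.0, -0.0, -3.5]]
[[-0.008, -0.001, -0.0], [-0.0, -0.0, -3.4]]
[[-0.008, -0.001, -0.0], [0.0, -0.0, -3.5]]
[[-0.007, -0.001, -0.0], [0.0, -0.0, -3.4]]
end [ 0.5081 -0.0439  0.0698] 10
```

View pics/b.png

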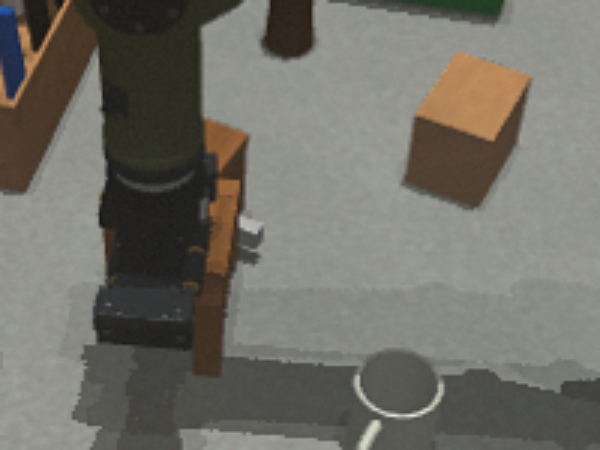

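The picture shows the shut fingers behind the leg's end on its +x side, with nothing else near. Now the sweep.

Call:
{"name": "carry_out", "arguments": {
  "rows": [
    {"offset":[-0.011,-0.001,-0.003],"rot":[0,0.5,0],"gripper":0},
    {"offset":[-0.01,0,0],"rot":[0,0,-0.6],"gripper":0},
    {"offset":[-0.008,-0.001,0],"rot":[0,0,-3.4],"gripper":0},
    {"offset":[-0.008,-0.001,0],"rot":[0,0,-3.4],"gripper":0},
    {"offset":[-0.008,-0.001,0],"rot":[0,0,-3.4],"gripper":0},
    {"offset":[-0.008,-0.001,0],"rot":[0,0,-3.4],"gripper":0},
    {"offset":[-0.008,-0.001,0],"rot":[0,0,-3.4],"gripper":0},
    {"offset":[-0.008,-0.001,0],"rot":[0,0,-3.4],"gripper":0}
  ]
}}

```text
time: 3.28
position: [0.524, -0.0384, 0.0747]
tool_rot: [3.043, 0.768, 0.018]
ft_force: [0.7, 1.5, 0.6]
grip_width: 0.008
```

Run:
```python
from plan import *
s,p,R=state(); yaw=np.arctan2(R[1,0],R[0,0]); print(yaw-X[2], s['ft_force'])
w=[]
a0=yaw-X[2]
for i in range(1,10):
    a=a0+i*(1.46-a0)/9
    q=legp(a,.0215); w.append(((q[0],q[1],.07),X[2]+a,1))
rows(w)
d=grab('side','c'); cv2.imwrite('pics/c.png',cv2.resize(d['img'][120:270,270:470],None,fx=3,fy=3)[:,:,::-1])
```

```text
0.7285364420610129 [0.73220525 1.48463429 0.58777054]
now [ 0.524  -0.0384  0.0747] yaw 0.495 t 3.27
[[-0.012, -0.003, 0.005], [0.3, -0.6, -4.7]]
[[-0.01, -0.001, -0.0], [0.0, 0.0, -4.6]]
[[-0.011, -0.001, -0.0], [0.0, 0.0, -4.7]]
[[-0.01, -0.002, -0.0], [0.0, 0.0, -4.6]]
[[-0.011, -0.001, -0.0], [0.0, 0.0, -4.7]]
[[-0.01, -0.001, -0.0], [0.0, 0.0, -4.6]]
[[-0.011, -0.002, -0.0], [0.0, 0.0, -4.7]]
[[-0.01, -0.001, -0.0], [0.0, 0.0, -4.7]]
[[-0.01, -0.001, -0.0], [0.0, 0.0, -4.6]]
end [ 0.4513 -0.0968  0.0696] 9
```

View pics/c.png

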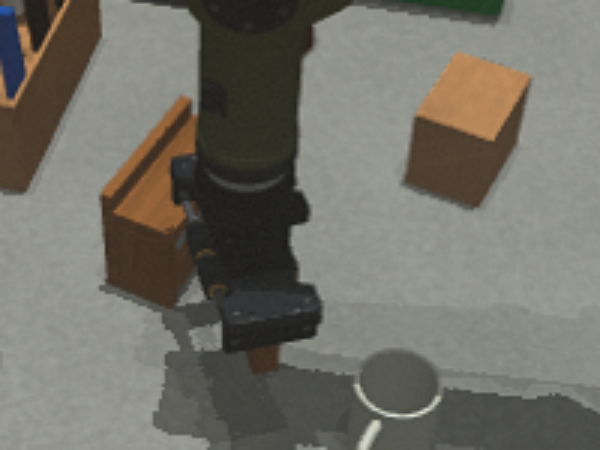

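The leg end is visible below the gripper at about crop (262,358), so it is moving with the push. I'll continue.

Call:
{"name": "carry_out", "arguments": {
  "rows": [
    {"offset":[-0.012,-0.003,0.003],"rot":[0,0,-4.7],"gripper":0},
    {"offset":[-0.01,-0.001,0],"rot":[0,0,-4.6],"gripper":0},
    {"offset":[-0.011,-0.001,0],"rot":[0,0,-4.7],"gripper":0},
    {"offset":[-0.01,-0.002,0],"rot":[0,0,-4.6],"gripper":0},
    {"offset":[-0.011,-0.001,0],"rot":[0,0,-4.7],"gripper":0},
    {"offset":[-0.01,-0.001,0],"rot":[0,0,-4.6],"gripper":0},
    {"offset":[-0.011,-0.002,0],"rot":[0,0,-4.7],"gripper":0},
    {"offset":[-0.01,-0.001,0],"rot":[0,0,-4.7],"gripper":0},
    {"offset":[-0.01,-0.001,0],"rot":[0,0,-4.6],"gripper":0},
    {"offset":[0,0,0],"rot":[0,0,0],"gripper":0}
  ]
}}

```text
time: 4.58
position: [0.4506, -0.0976, 0.0701]
tool_rot: [2.569, 1.797, 0.012]
ft_force: [0.5, 0.5, -0.3]
grip_width: 0.006
```

Run:
```python
from plan import *
s,p,R=state(); yaw=np.arctan2(R[1,0],R[0,0]); print(yaw-X[2], s['ft_force'])
w=[]
for a in (1.51,1.54,1.571):
    q=legp(a,.0215); w.append(((q[0],q[1],.07),X[2]+a,1))
rows(w)
for t in('side','top'):
  d=grab(t,'d'); cv2.imwrite(f'pics/d{t}.png',cv2.resize(d['img'][120:270,270:470],None,fx=3,fy=3)[:,:,::-1])
```

```text
1.454566679938796 [ 0.52920436  0.45274618 -0.31972587]
now [ 0.4506 -0.0976  0.0701] yaw 1.221 t 4.58
[[-0.006, -0.001, 0.0], [0.5, -0.1, -3.2]]
[[-0.004, -0.0, 0.0], [0.0, -0.0, -1.7]]
[[-0.004, -0.001, 0.0], [0.0, -0.0, -1.8]]
end [ 0.4444 -0.1103  0.0701] 3
```

View pics/dside.png

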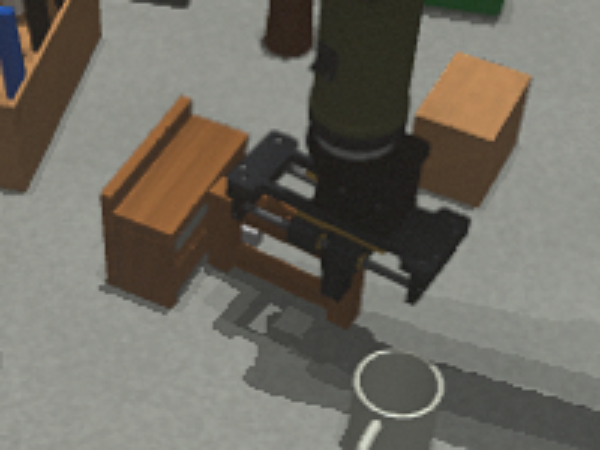

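View pics/dtop.png

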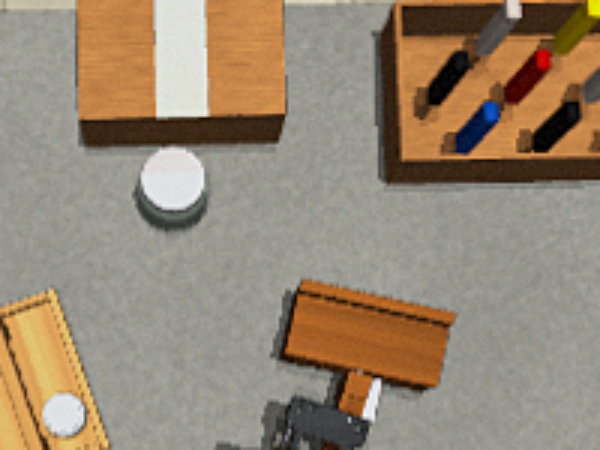

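The leg is almost out. The fingers are at the post (crop 335,285) and the stop block shows at (250,235). I'll push in small steps and watch the force.

Call:
{"name": "carry_out", "arguments": {
  "rows": [
    {"offset":[-0.006,-0.001,0],"rot":[0,0,-3.2],"gripper":0},
    {"offset":[-0.004,0,0],"rot":[0,0,-1.7],"gripper":0},
    {"offset":[-0.002,0,0],"rot":[0,0,-1.8],"gripper":0},
    {"offset":[-0.002,0,0],"rot":[0,0,0],"gripper":0},
    {"offset":[0,0,0],"rot":[0,0,0],"gripper":0}
  ]
}}

```text
time: 5.3
position: [0.4458, -0.1088, 0.0693]
tool_rot: [2.459, 1.949, 0.013]
ft_force: [-1.2, 3.8, 1.5]
grip_width: 0.003
```

Call:
{"name": "carry_out", "arguments": {
  "rows": [
    {"offset":[-0.002,0,0],"rot":[0,0,0],"gripper":0},
    {"offset":[0,0,0],"rot":[0,0,0],"gripper":0}
  ]
}}

```text
time: 5.55
position: [0.4458, -0.1089, 0.0694]
tool_rot: [2.459, 1.951, 0.016]
ft_force: [0.1, 8.5, 1.5]
grip_width: 0.004
```

The force rose from 3.8 to 8.5 N with no movement, so the leg is against its stop. I'll back off, rise and look.

Call:
{"name": "carry_out", "arguments": {
  "rows": [
    {"offset":[0.01,0,0],"rot":[0,0,0],"gripper":0},
    {"offset":[0.01,0,0],"rot":[0,0,0],"gripper":0},
    {"offset":[0.01,0,-0.01],"rot":[0,0,0],"gripper":0},
    {"offset":[0.01,0,-0.04],"rot":[0,0,0],"gripper":0},
    {"offset":[0.02,0,-0.05],"rot":[0,0,0],"gripper":0.6},
    {"offset":[0.05,0.02,-0.03],"rot":[0,0,5],"gripper":0.6},
    {"offset":[0.05,0.03,-0.01],"rot":[0,0,10],"gripper":0.6},
    {"offset":[0,0,0],"rot":[0,0,0],"gripper":0.6}
  ]
}}

```text
time: 6.55
position: [0.5275, 0.026, 0.2101]
tool_rot: [2.664, 1.659, 0.017]
ft_force: [0.3, -0.7, -0.8]
grip_width: 0.375
```

Run:
```python
from plan import *
rows([((C[0],C[1],.18),C[2],None),((C[0],C[1],.13),C[2],None)])
for t in('side','top'):
  d=grab(t,'e'); cv2.imwrite(f'pics/e{t}.png',cv2.resize(d['img'][150:350,230:430],None,fx=3,fy=3)[:,:,::-1])
```

```text
now [0.5275 0.026  0.2101] yaw 1.114 t 6.55
[[0.029, -0.004, 0.006], [0.1, -0.1, 9.0]]
[[0.029, -0.009, 0.006], [0.0, -0.1, 9.0]]
[[0.027, -0.013, 0.006], [0.1, -0.1, 9.0]]
[[0.024, -0.017, 0.006], [0.0, -0.1, 9.0]]
[[0.022, -0.02, 0.007], [0.0, -0.2, 9.0]]
[[-0.0, -0.0, 0.05], [0.0, -0.0, 0.0]]
end [0.5749 0.167  0.1297] 6
```

View pics/eside.png

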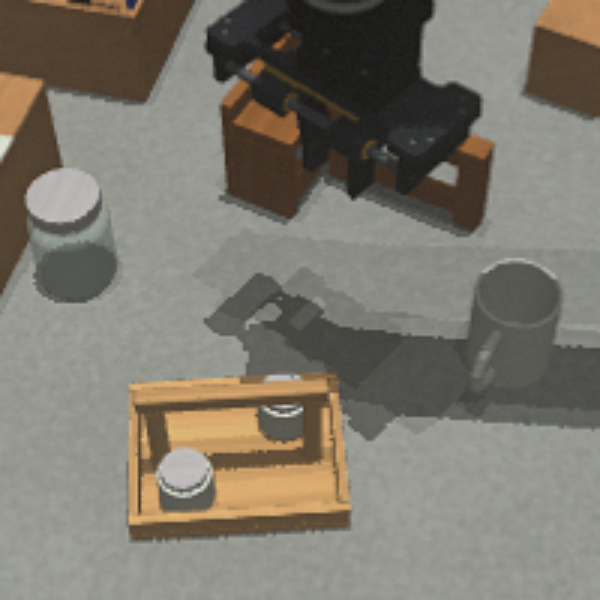

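View pics/etop.png

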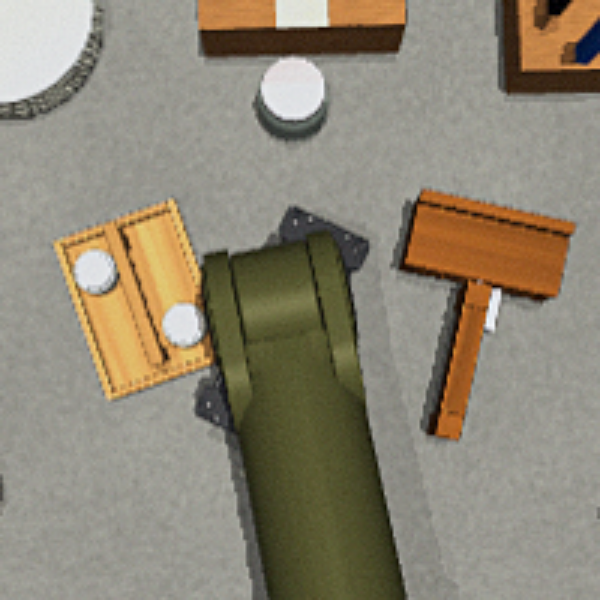

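The leg is straight out in both views. I'll check its angle and triangulate the handle, then go and grasp.

Run:
```python
from plan import *
d=load('top','e')
f=lambda x,y:((x+.5)/3-.5+230,(y+.5)/3-.5+150)
m=(onz(d,f(429,432),.0995)+onz(d,f(461,440),.0995))/2
h=S(-.044,0); v=m[:2]-h; print('leg angle',np.arctan2(v[1],v[0])-X[2]-np.pi/2,np.linalg.norm(v))
d=load('top','a');s=load('side','a')
# handle bar: top-view edge lines, posts seen in side; bar's -y top edge ends in both views
import scipy.ndimage
for n,D in(('top',d),('side',s)):
    im=cv2.resize(D['img'],None,fx=10,fy=10,interpolation=cv2.INTER_CUBIC)
    im=im[2150:2750,2450:3050] if n=='top' else im[2650:3100,2650:3450]
    cv2.imwrite(f'pics/hd_{n}.png',im[:,:,::-1])
```

```text
leg angle 1.546228728673301 0.13673826331636452
```

View pics/hd_top.png

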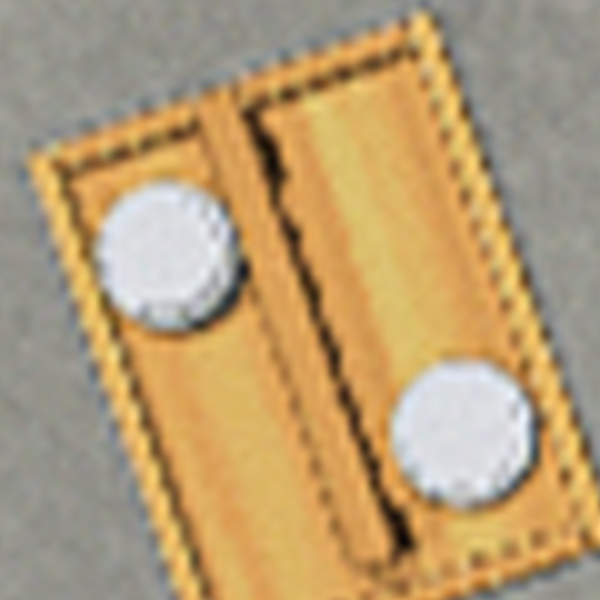

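View pics/hd_side.png

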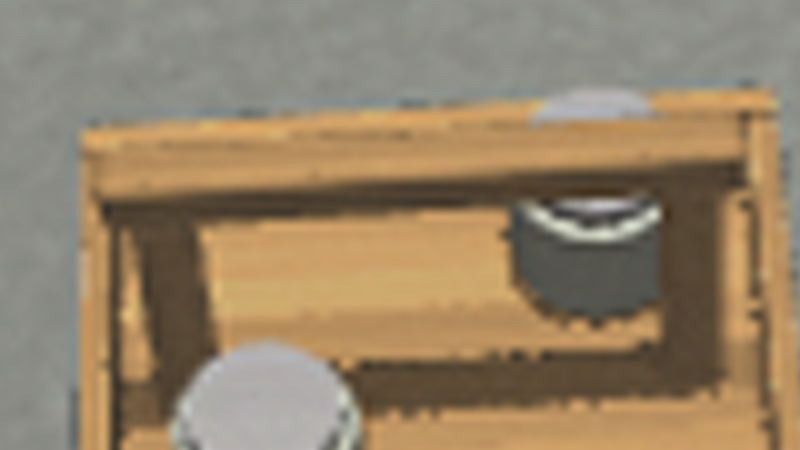

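Call:
{"name": "carry_out", "arguments": {
  "rows": [
    {"offset":[0.029,-0.004,0.006],"rot":[0,0,9],"gripper":0.7},
    {"offset":[0.029,-0.009,0.006],"rot":[0,0,9],"gripper":0.7},
    {"offset":[0.027,-0.013,0.006],"rot":[0,0,9],"gripper":0.7},
    {"offset":[0.024,-0.017,0.006],"rot":[0,0,9],"gripper":0.7},
    {"offset":[0.022,-0.02,0.007],"rot":[0,-0.2,9],"gripper":0.7},
    {"offset":[0,0,0.02],"rot":[0,0,0],"gripper":0.7},
    {"offset":[0,0,0],"rot":[0,0,0],"gripper":0.7}
  ]
}}

```text
time: 7.52
position: [0.5717, 0.1603, 0.1557]
tool_rot: [3.097, 0.506, -0.001]
ft_force: [-0.4, -0.2, 0.0]
grip_width: 0.702
```

Run:
```python
from plan import *
d=load('top','a');s=load('side','a')
print(tri(d,(280.1,270.6),s,(339,276.1)))
P,_=tri(d,(280.1,270.6),s,(339,276.1))
c,si=np.cos(C[2]),np.sin(C[2]);v=P[:2]-np.array(C[:2]);print('caddy frame',c*v[0]+si*v[1],-si*v[0]+c*v[1])
# mid of the bar across, near mid-length, at z=.104: top-view
for L,Rr in [((269.6,242.5),(273.8,242.2)),((275.5,258),(279.6,257.5))]:
    q=onz(d,((L[0]+Rr[0])/2,(L[1]+Rr[1])/2),.104); v=q[:2]-np.array(C[:2]); print(c*v[0]+si*v[1],-si*v[0]+c*v[1])
e=load('top','e'); 
rows([((C[0],C[1],.13),C[2],1),((C[0],C[1],.085),C[2],2)])
```

```text
(array([0.50471837, 0.15014596, 0.11757382]), np.float64(0.0037467972219593906))
caddy frame -0.07158701854634478 0.006247798824741604
0.01569741500340027 0.002463635671452918
-0.03173093287313678 0.0014867435622500352
now [0.5717 0.1603 0.1557] yaw 0.324 t 7.53
[[0.005, -0.006, 0.026], [0.2, 0.1, -0.2]]
[[-0.0, 0.0, 0.022], [0.0, -0.0, -0.0]]
[[-0.0, 0.0, 0.023], [0.0, -0.0, -0.0]]
end [0.5746 0.1675 0.0846] 3
```

Run:
```python
from plan import *
from fit import T
s=load('side','a')
for y,z in((.007,.088),(.007,.104),(-.007,.104),(.007,.118)):
    q=proj(s,T(*C,[(.06,y,z),(-.06,y,z)])); print(y,z,((q-[265,265])*10+4.5).round().tolist())
for z in(.028,): print(((proj(s,T(*C,[(.085,-.065,z),(-.085,-.065,z)]))-[265,265])*10+4.5).round().tolist())
```

```text
0.007 0.088 [[154.0, 230.0], [685.0, 195.0]]
0.007 0.104 [[147.0, 191.0], [684.0, 155.0]]
-0.007 0.104 [[147.0, 139.0], [680.0, 104.0]]
0.007 0.118 [[140.0, 155.0], [684.0, 120.0]]
[[75.0, 125.0], [766.0, 80.0]]
```

The side view predicts the bar's front face at rows 191–230 for z = .104 to .088. The dark face I see spans about 191–215, so the height agrees within about 1 px, and my corner pick for the triangulation (0.118) was wrong. Now I'll descend and grasp.

Call:
{"name": "carry_out", "arguments": {
  "rows": [
    {"offset":[0.005,-0.007,0.026],"rot":[0.2,0.1,-0.2],"gripper":0.7},
    {"offset":[0,0,0.022],"rot":[0,0,0],"gripper":0.7},
    {"offset":[0,0,0.022],"rot":[0,0,0],"gripper":0.7},
    {"offset":[0,0,0],"rot":[0,0,0],"gripper":0.7}
  ]
}}

```text
time: 8.02
position: [0.5751, 0.1693, 0.0862]
tool_rot: [-3.099, -0.51, -0.003]
ft_force: [-0.7, 0.5, 0.4]
grip_width: 0.701
```

Run:
```python
from plan import *
rows([((C[0]-.0003,C[1]+.001,.085),C[2],1)])
for t in('side',):
  d=grab(t,'f'); cv2.imwrite(f'pics/f{t}.png',cv2.resize(d['img'][200:350,230:430],None,fx=4,fy=4)[:,:,::-1])
```

```text
now [0.5751 0.1693 0.0862] yaw 0.326 t 8.03
[[-0.001, 0.001, 0.001], [-0.0, -0.1, -0.1]]
end [0.5745 0.168  0.0852] 1
```

View pics/fside.png

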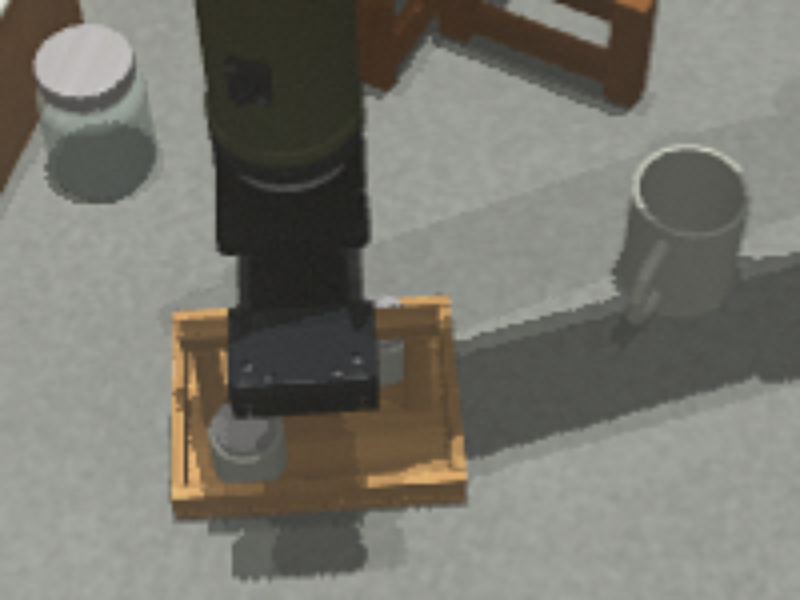

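The gripper straddles the handle (fingers over about (290,340) in the crop) and centred on the tray. I'll close it.

Call:
{"name": "carry_out", "arguments": {
  "rows": [
    {"offset":[-0.001,0.001,0.001],"rot":[0,0,0],"gripper":0.4},
    {"offset":[0,0,0],"rot":[0,0,0],"gripper":0.25},
    {"offset":[0,0,0],"rot":[0,0,0],"gripper":0.15},
    {"offset":[0,0,0],"rot":[0,0,0],"gripper":0},
    {"offset":[0,0,0],"rot":[0,0,0],"gripper":0},
    {"offset":[0,0,0],"rot":[0,0,0],"gripper":0}
  ],
  "grip_force": 40
}}

```text
time: 8.82
position: [0.576, 0.1695, 0.087]
tool_rot: [-3.098, -0.511, -0.009]
ft_force: [0.4, -1.5, 0.8]
grip_width: 0.155
```

Call:
{"name": "carry_out", "arguments": {
  "rows": [
    {"offset":[0,0,-0.005],"rot":[0,0,0],"gripper":0},
    {"offset":[0,0,-0.01],"rot":[0,0,0],"gripper":0},
    {"offset":[0,0,-0.02],"rot":[0,0,0],"gripper":0},
    {"offset":[0,0,-0.02],"rot":[0,0,0],"gripper":0},
    {"offset":[0,0,0],"rot":[0,0,0],"gripper":0}
  ]
}}

```text
time: 9.45
position: [0.5772, 0.1707, 0.145]
tool_rot: [-3.097, -0.511, -0.017]
ft_force: [-0.6, -0.1, -4.2]
grip_width: 0.161
```

Run:
```python
from plan import *
s,p,R=state(); print(p,R[:,2],s['ft_force'],s['torque'])
q=S(-.058,0);print(q)
rows([((p[0],p[1],.22),C[2],None),((q[0],q[1],.22),X[2],16)])
for t in('side','top'):
  d=grab(t,'g'); cv2.imwrite(f'pics/g{t}.png',cv2.resize(d['img'][180:350,230:430],None,fx=3,fy=3)[:,:,::-1])
```

```text
[0.57717812 0.17071573 0.14502975] [ 0.01048388  0.00407845 -0.99993673] [-0.57057502 -0.08488784 -4.17420273] [-0.00756553  0.1106602  -0.01853542]
[ 0.550378  -0.1573628]
now [0.5772 0.1707 0.145 ] yaw 0.327 t 9.45
[[0.0, -0.0, -0.037], [-0.0, -0.3, -0.0]]
[[0.001, -0.0, -0.038], [-0.0, -0.3, -0.1]]
[[-0.008, 0.019, -0.0], [-0.0, -0.0, 2.0]]
[[-0.008, 0.019, -0.0], [-0.0, -0.0, 2.0]]
[[-0.007, 0.019, -0.0], [-0.0, -0.0, 2.0]]
[[-0.006, 0.02, -0.0], [-0.0, -0.0, 2.0]]
[[-0.006, 0.02, -0.0], [-0.0, -0.0, 2.0]]
[[-0.005, 0.02, -0.0], [-0.0, -0.0, 2.0]]
[[-0.004, 0.02, -0.0], [-0.0, -0.0, 2.0]]
[[-0.003, 0.02, -0.0], [-0.0, -0.0, 2.0]]
[[-0.003, 0.02, -0.0], [-0.0, -0.0, 2.0]]
[[-0.002, 0.021, -0.0], [-0.0, -0.0, 2.0]]
[[-0.001, 0.021, -0.0], [-0.0, -0.0, 2.0]]
[[-0.001, 0.02, -0.0], [-0.0, -0.0, 2.0]]
[[0.0, 0.021, -0.0], [-0.0, -0.0, 2.1]]
[[0.001, 0.02, -0.0], [-0.0, -0.0, 2.0]]
[[0.002, 0.021, -0.0], [-0.0, -0.0, 2.1]]
[[0.003, 0.02, -0.0], [-0.0, -0.0, 2.0]]
end [ 0.5507 -0.1573  0.2198] 18
```

View pics/gside.png

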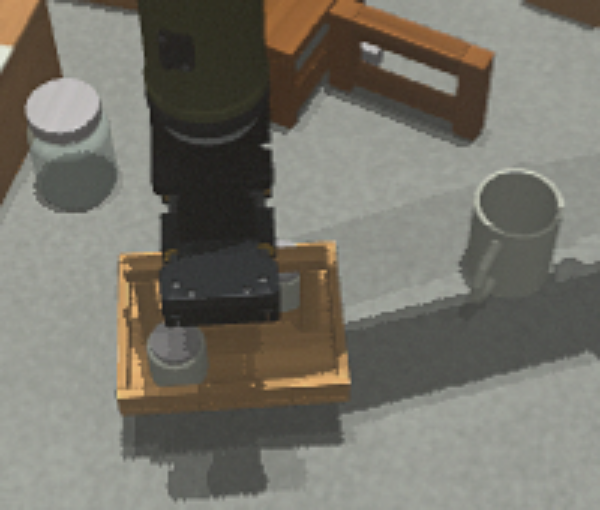

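View pics/gtop.png

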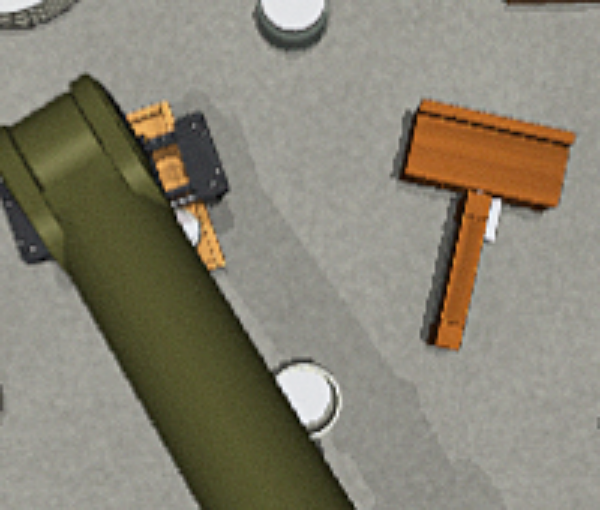

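The caddy is lifted and level (about 0.43 kg). I'll carry it over to the riser.

Call:
{"name": "carry_out", "arguments": {
  "rows": [
    {"offset":[0,0,-0.03],"rot":[0,0,0],"gripper":0},
    {"offset":[0,0,-0.04],"rot":[0,-0.4,0],"gripper":0},
    {"offset":[-0.008,0.019,-0.015],"rot":[0,-0.2,2],"gripper":0},
    {"offset":[-0.008,0.019,0],"rot":[0,0,2],"gripper":0},
    {"offset":[-0.007,0.019,0],"rot":[0,0,2],"gripper":0},
    {"offset":[-0.006,0.02,0],"rot":[0,0,2],"gripper":0},
    {"offset":[-0.006,0.02,0],"rot":[0,0,2],"gripper":0},
    {"offset":[-0.005,0.02,0],"rot":[0,0,2],"gripper":0},
    {"offset":[-0.004,0.02,0],"rot":[0,0,2],"gripper":0},
    {"offset":[-0.003,0.02,0],"rot":[0,0,2],"gripper":0}
  ]
}}

```text
time: 10.8
position: [0.5609, 0.0045, 0.2271]
tool_rot: [3.141, 0.072, -0.007]
ft_force: [0.2, -1.1, -3.8]
grip_width: 0.153
```

Call:
{"name": "carry_out", "arguments": {
  "rows": [
    {"offset":[-0.003,0.02,0],"rot":[0,0,2],"gripper":0},
    {"offset":[-0.002,0.021,0],"rot":[0,0,2],"gripper":0},
    {"offset":[-0.001,0.021,0],"rot":[0,0,2],"gripper":0},
    {"offset":[-0.001,0.02,0],"rot":[0,0,2],"gripper":0},
    {"offset":[0,0.02,0],"rot":[0,0,2],"gripper":0},
    {"offset":[0.001,0.02,0],"rot":[0,0,2],"gripper":0},
    {"offset":[0.002,0.02,0],"rot":[0,0,2],"gripper":0},
    {"offset":[0,0.015,0],"rot":[0,0,2],"gripper":0},
    {"offset":[0,0,0],"rot":[0,0,0],"gripper":0}
  ]
}}

```text
time: 11.92
position: [0.5457, -0.1528, 0.227]
tool_rot: [3.119, -0.368, -0.008]
ft_force: [0.2, 0.7, -4.1]
grip_width: 0.154
```

Run:
```python
from plan import *
s,p,R=state(); print(p,R[:,2],s['ft_force'],s['torque'],s['grip_width'])
q=S(-.056,0)
rows([((q[0],q[1],.225),X[2],2)])
for t in('side','top'):
  d=grab(t,'h'); cv2.imwrite(f'pics/h{t}.png',cv2.resize(d['img'][100:270,290:490],None,fx=4,fy=4,interpolation=cv2.INTER_CUBIC)[:600,:,::-1])
```

```text
[ 0.54568536 -0.15277918  0.22699841] [-5.22716038e-03 -6.11486261e-04 -9.99986151e-01] [ 0.24943002  0.7490739  -4.09092847] [ 0.06487256 -0.02441092 -0.01480467] 0.15356903557960655
now [ 0.5457 -0.1528  0.227 ] yaw -0.235 t 11.93
[[0.004, 0.002, 0.001], [0.1, 0.1, -0.0]]
[[0.004, 0.001, 0.001], [0.0, 0.2, -0.0]]
end [ 0.5528 -0.1576  0.225 ] 2
```

View pics/hside.png

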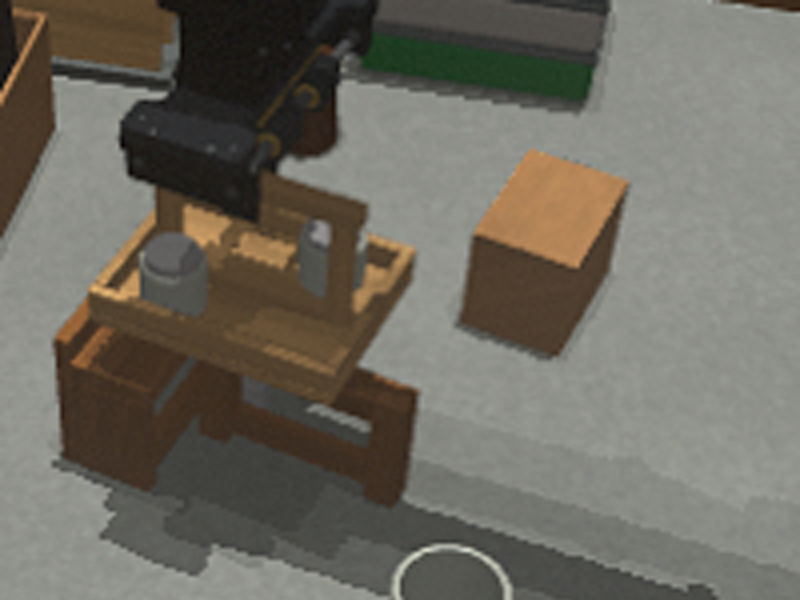

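View pics/htop.png

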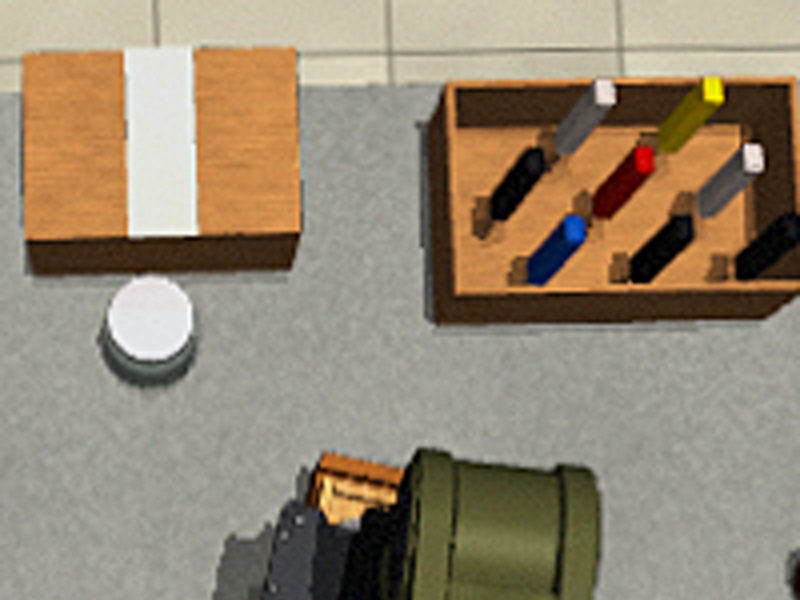

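```bash
cat > meas.py <<'E'
from fit import *
def meas(s,pts,z,X,lab=''):
    hx,hy=.085,.065
    obs=[(s,px,P) for px,P in pts]
    def f(p):
        r=[]
        for d,px,P in obs:
            Q=T(p[0],p[1],p[2],P);Q[:,2]+=z; r.append(proj(d,Q)[0]-px)
        return np.ravel(r)
    r=least_squares(f,[.55,-.157,-.234])
    c,si=np.cos(X[2]),np.sin(X[2]);v=r.x[:2]-np.array(X[:2])
    print(lab,'caddy',r.x.round(4),'stand frame',round(c*v[0]+si*v[1],4),round(-si*v[0]+c*v[1],4),'dyaw',round(r.x[2]-X[2],4)); print(r.fun.reshape(-1,2).round(1).tolist())
    return r.x
E
python3 - <<'E'
from meas import *
from plan import X
s=load('side','h')
g=lambda x,y:(x/4-.375+290,y/4-.375+100)
x=meas(s,[(g(91,290),(.085,.065,.028)),(g(338,378),(-.085,.065,.028)),(g(413,250),(-.085,-.065,.028)),(g(331,402),(-.085,.065,0))],.140,X)
from plan import state
p=state()[1];v=p[:2]-x[:2];c,si=np.cos(x[2]),np.sin(x[2]);print('tcp in caddy',c*v[0]+si*v[1],-si*v[0]+c*v[1])
E
```

```text
caddy [ 0.5412 -0.1523 -0.215 ] stand frame -0.0681 0.0028 dyaw 0.0188
[[-0.8, 0.0], [-0.5, -0.7], [0.8, -0.8], [0.5, 1.3]]
tcp in caddy 0.004431357735481579 0.0033297298574518235
```

Run:
```python
from h import *
d=load('top','e');s=load('side','g')
c=cv2.resize(d['img'][205:305,360:430],None,fx=6,fy=6,interpolation=cv2.INTER_CUBIC)
c2=cv2.resize(s['img'][165:240,300:400],None,fx=6,fy=6,interpolation=cv2.INTER_CUBIC)
cv2.imwrite('pics/s1.png',c[:,:,::-1]);cv2.imwrite('pics/s2.png',c2[:,:,::-1])
```

```text
(no output)
```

View pics/s1.png

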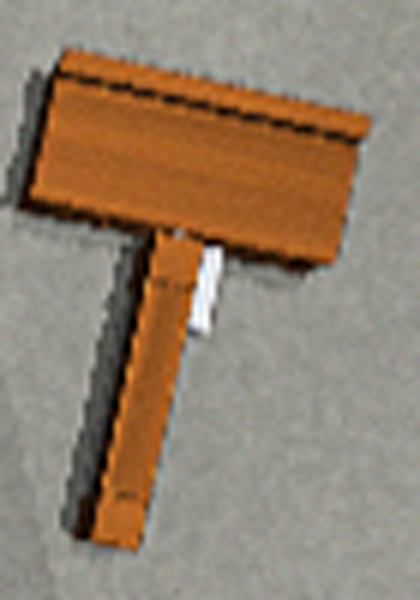

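View pics/s2.png

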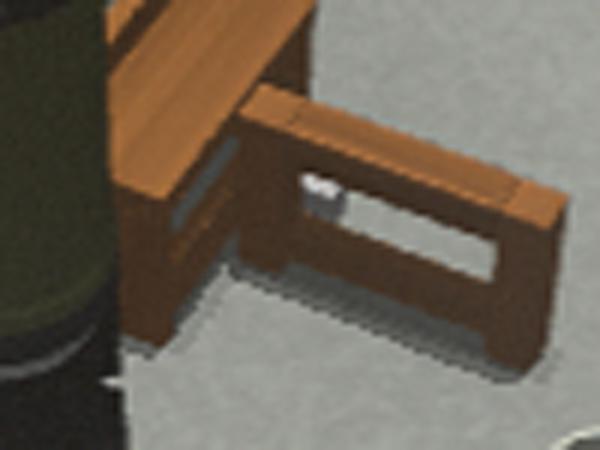

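Run:
```python
from fit import *
d=load('top','a');s=load('side','a');e=load('top','e');g=load('side','g')
te=lambda x,y:(x/6-.42+360,y/6-.42+205)
sg=lambda x,y:(x/6-.42+300,y/6-.42+165)
L=[(-.03,.075,.1),(-.03,-.075,.1),(.042,.075,.118),(.042,-.075,.118)]
st=[(d,(363.1,238.1),L[0]),(d,(415.3,248.6),L[1]),(d,(370.3,212.7),L[2]),(d,(421.4,223.9),L[3]),
(e,te(27,201),L[0]),(e,te(333,262),L[1]),(e,te(66,48),L[2]),(e,te(372,118),L[3]),
(s,(327.2,198),L[0]),(s,(352.6,164.6),L[1]),(s,(303.2,184.6),L[2]),(g,sg(165,197),L[0])]
lg=[(e,te(95,541),(-.184,.012,.0995)),(e,te(140,549),(-.184,-.012,.0995)),(g,sg(552,228),(-.184,.012,.0995)),(g,sg(567,200),(-.184,-.012,.0995))]
for nm,o in(('st',st),('st+leg',st+lg+lg),('top only',[x for x in st+lg if x[0] is d or x[0] is e]),('side only',[x for x in st+lg if x[0] is s or x[0] is g])):
    r=fit(o,[.6,-.17,-.23,0]) ; print(nm,r.x.round(4),np.round(r.fun.reshape(-1,2),1).tolist())
# bar in top view refs
C=[.5745,.1673,.3281]
```

```text
st [ 6.070e-01 -1.710e-01 -2.352e-01  6.000e-04] [[1.2, -0.0], [0.1, 0.5], [-0.4, 0.2], [0.0, 0.1], [0.2, 0.0], [0.4, 0.9], [-0.7, 0.3], [-0.1, -0.3], [-0.4, 0.2], [-0.1, -0.7], [-0.7, -0.3], [-0.2, 0.8]]
st+leg [ 0.6077 -0.1716 -0.2357 -0.0013] [[1.4, -0.2], [0.2, 0.3], [-0.2, 0.0], [0.2, -0.1], [0.4, -0.2], [0.5, 0.7], [-0.5, 0.1], [-0.0, -0.4], [-0.6, 0.5], [-0.3, -0.3], [-0.8, 0.0], [-0.4, 1.1], [-0.5, 0.4], [0.2, 0.9], [-0.7, 0.4], [0.4, -0.9], [-0.5, 0.4], [0.2, 0.9], [-0.7, 0.4], [0.4, -0.9]]
top only [ 0.6089 -0.1725 -0.2357 -0.0108] [[1.4, -0.3], [-0.0, 0.1], [-0.2, 0.1], [-0.2, -0.1], [0.4, -0.3], [0.2, 0.5], [-0.5, 0.2], [-0.3, -0.5], [-0.5, -0.1], [0.2, 0.4]]
side only [ 0.6082 -0.1806 -0.2424 -0.0093] [[-0.0, 0.2], [0.3, -0.2], [0.0, -0.3], [0.1, 0.8], [-0.8, 0.3], [0.3, -0.9]]
```

The leg fits as fully out, within about 0.5 px. The refined stand pose is (.6077, -.1716, -.236). I'll align above the riser and start down.

```bash
sed -i 's/^X=.*/X=[.6077,-.1716,-.2357]; C=[.5745,.1673,.3281]/' plan.py
python3 - <<'E'
from plan import *
q=S(-.056,.001);print(q)
rows([((q[0],q[1],.225),X[2],2),((q[0],q[1],.198),X[2],3)])
E
```

```text
[ 0.55348186 -0.15755032]
now [ 0.5463 -0.15    0.2272] yaw -0.231 t 12.03
[[0.004, 0.003, 0.001], [0.0, 0.1, 0.1]]
[[0.005, 0.003, 0.001], [0.0, 0.2, 0.2]]
[[-0.0, -0.0, 0.009], [0.0, -0.0, -0.0]]
[[-0.0, -0.0, 0.009], [0.0, -0.0, -0.0]]
[[-0.0, -0.0, 0.009], [0.0, -0.0, -0.0]]
end [ 0.5537 -0.1579  0.1982] 5
```

Call:
{"name": "carry_out", "arguments": {
  "rows": [
    {"offset":[0.004,0.003,0.001],"rot":[0,0,0],"gripper":0},
    {"offset":[0.005,0.003,0.001],"rot":[0,0.2,0.2],"gripper":0},
    {"offset":[0,0,0],"rot":[0,0,0],"gripper":0},
    {"offset":[0,0,0],"rot":[0,0,0],"gripper":0},
    {"offset":[0,0,0],"rot":[0,0,0],"gripper":0}
  ]
}}

```text
time: 12.65
position: [0.5535, -0.1586, 0.2252]
tool_rot: [3.119, -0.367, -0.002]
ft_force: [0.4, -0.2, -5.3]
grip_width: 0.158
```

Run:
```python
from plan import *
q=S(-.056,.001)
rows([((q[0],q[1],.225),X[2],1),((q[0],q[1],.198),X[2],3)])
```

```text
now [ 0.5535 -0.1586  0.2252] yaw -0.235 t 12.65
[[-0.0, -0.001, 0.0], [0.1, 0.1, 0.1]]
[[-0.0, -0.0, 0.009], [-0.0, -0.0, -0.0]]
[[-0.0, -0.0, 0.009], [-0.0, -0.0, -0.0]]
[[-0.0, -0.0, 0.009], [-0.0, -0.0, -0.0]]
end [ 0.5538 -0.1576  0.1982] 4
```

Now down to about 10 mm above the ledge, then look.

Call:
{"name": "carry_out", "arguments": {
  "rows": [
    {"offset":[0,-0.001,0.009],"rot":[0,0,0],"gripper":0},
    {"offset":[0,0,0.009],"rot":[0,0,0],"gripper":0},
    {"offset":[0,0,0.009],"rot":[0,0,0],"gripper":0},
    {"offset":[0,0,0],"rot":[0,0,0],"gripper":0},
    {"offset":[0,0,0],"rot":[0,0,0],"gripper":0}
  ]
}}

```text
time: 13.28
position: [0.5539, -0.1579, 0.1983]
tool_rot: [3.119, -0.368, -0.001]
ft_force: [-0.2, 0.4, -4.2]
grip_width: 0.154
```

Run:
```python
from plan import *
from fit import T
s,p,R=state(); print(p,R[:,2],s['ft_force'])
d=grab('side','i'); k=6
im=cv2.resize(d['img'][140:240,290:410],None,fx=k,fy=k,interpolation=cv2.INTER_CUBIC)
cv2.imwrite('pics/i.png',im[:,:,::-1])
```

```text
[ 0.55387145 -0.15786542  0.19826817] [-0.0010348  -0.00108407 -0.99999888] [-0.2197753   0.36943347 -4.22956832]
```

View pics/i.png

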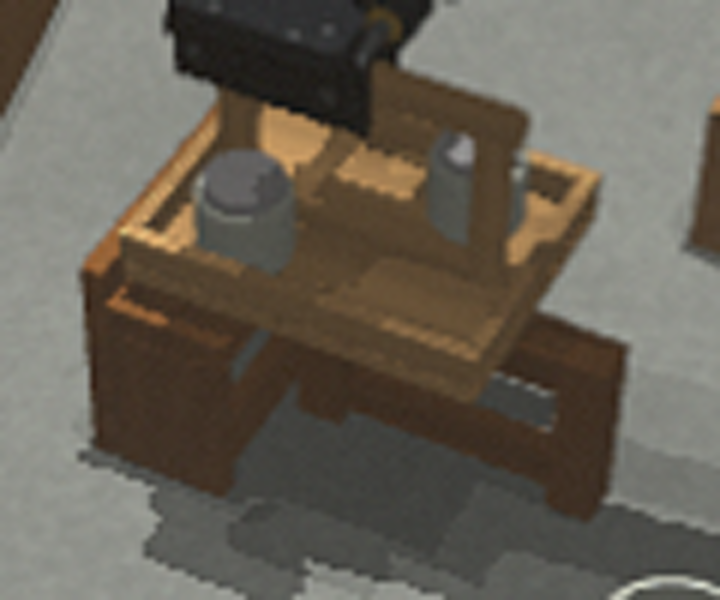

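Run:
```python
from meas import *
from plan import X,state
s=load('side','i')
g=lambda x,y:(x/6-.42+290,y/6-.42+140)
for z in(.109,.111,.113): x=meas(s,[(g(120,230),(.085,.065,.028)),(g(479,362),(-.085,.065,.028)),(g(602,178),(-.085,-.065,.028)),(g(471,401),(-.085,.065,0)),(g(122,276),(.085,.065,0))],z,X)
from plan import S
k=6; im=cv2.imread('pics/i.png')
q=S(-.059,0)
for z,c in((.111,(255,0,0)),(.139,(0,255,0))):
    P=(proj(s,T(q[0],q[1],X[2],[(.085,.065,z),(.085,-.065,z),(-.085,-.065,z),(-.085,.065,z)]))-[290,140]+.42)*6
    cv2.polylines(im,[P.astype(int).reshape(-1,1,2)],True,c,1)
cv2.imwrite('pics/i2.png',im)
```

```text
caddy [ 0.5501 -0.1604 -0.24  ] stand frame -0.0586 -0.0025 dyaw -0.0043
[[-0.1, -0.2], [-0.4, -0.2], [0.1, -0.9], [0.3, 1.1], [0.1, -0.0]]
 caddy [ 0.5497 -0.1584 -0.2402] stand frame -0.0595 -0.0007 dyaw -0.0045
[[-0.2, -0.2], [-0.4, -0.2], [0.2, -0.9], [0.4, 1.1], [-0.0, -0.0]]
 caddy [ 0.5493 -0.1564 -0.2405] stand frame -0.0604 0.0011 dyaw -0.0048
[[-0.3, -0.2], [-0.3, -0.1], [0.3, -0.9], [0.4, 1.2], [-0.1, -0.1]]
```

View pics/i2.png

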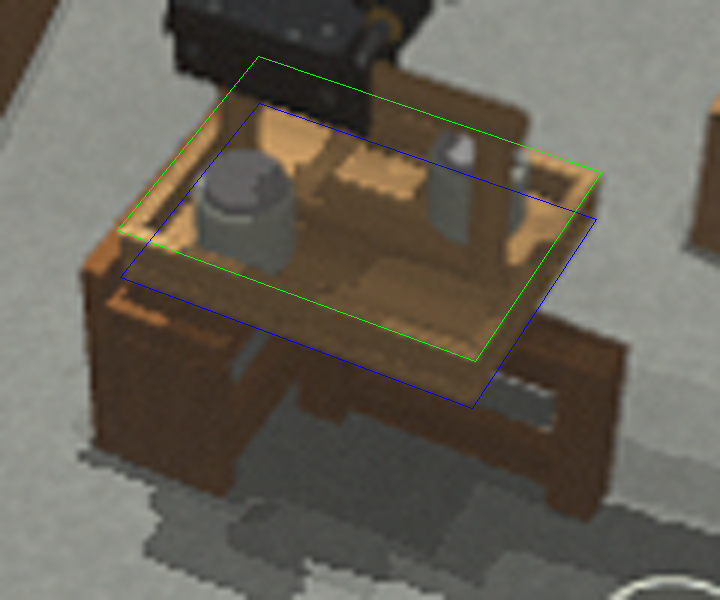

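The overlay matches: the caddy is at stand x −59.5 mm, y −1 mm, yaw within 0.3°. I'll lower it slowly.

Call:
{"name": "carry_out", "arguments": {
  "rows": [
    {"offset":[0,0,0.002],"rot":[0,0,0],"gripper":0},
    {"offset":[0,0,0.002],"rot":[0,0,0],"gripper":0},
    {"offset":[0,0,0.002],"rot":[0,0,0],"gripper":0},
    {"offset":[0,0,0.001],"rot":[0,0,0],"gripper":0},
    {"offset":[0,0,0.001],"rot":[0,0,0],"gripper":0},
    {"offset":[0,0,0],"rot":[0,0,0],"gripper":0}
  ]
}}

```text
time: 14.08
position: [0.5537, -0.1579, 0.1901]
tool_rot: [3.119, -0.368, -0.002]
ft_force: [0.7, 0.6, -3.6]
grip_width: 0.16
```

Call:
{"name": "carry_out", "arguments": {
  "rows": [
    {"offset":[0,0,0.001],"rot":[0,0,0],"gripper":0},
    {"offset":[0,0,0.001],"rot":[0,0,0],"gripper":0},
    {"offset":[0,0,0],"rot":[0,0,0],"gripper":0}
  ]
}}

```text
time: 14.45
position: [0.5536, -0.1579, 0.1881]
tool_rot: [3.119, -0.368, -0.002]
ft_force: [0.0, 0.3, -3.1]
grip_width: 0.161
```

Call:
{"name": "carry_out", "arguments": {
  "rows": [
    {"offset":[0,0,0.001],"rot":[0,0,0],"gripper":0},
    {"offset":[0,0,0],"rot":[0,0,0],"gripper":0}
  ]
}}

```text
time: 14.7
position: [0.5539, -0.1579, 0.1873]
tool_rot: [3.119, -0.368, -0.001]
ft_force: [-0.4, -0.3, -4.5]
grip_width: 0.159
```

Call:
{"name": "carry_out", "arguments": {
  "rows": [
    {"offset":[0,0,0.001],"rot":[0,0,0],"gripper":0},
    {"offset":[0,0,0],"rot":[0,0,0],"gripper":0}
  ]
}}

```text
time: 14.95
position: [0.5538, -0.1579, 0.187]
tool_rot: [3.118, -0.368, -0.001]
ft_force: [-1.8, 0.4, 2.2]
grip_width: 0.157
```

Contact at z = 0.187, where the force went from −4.5 to +2.2 N, as predicted. I'll check the picture before releasing.

Run:
```python
from meas import *
from plan import X,S,state
s,p,R=state();print(s['ft_force'],s['torque'],p)
d={}
from h import grab
s=grab('side','j')
im=cv2.resize(s['img'][140:240,290:410],None,fx=6,fy=6,interpolation=cv2.INTER_CUBIC)[:,:,::-1].copy()
q=S(-.0595,0)
for z,c in((.1,(255,0,0)),(.128,(0,255,0))):
    P=(proj(s,T(q[0],q[1],X[2],[(.085,.065,z),(.085,-.065,z),(-.085,-.065,z),(-.085,.065,z)]))-[290,140]+.42)*6
    cv2.polylines(im,[P.astype(int).reshape(-1,1,2)],True,c,1)
cv2.imwrite('pics/j2.png',im)
```

```text
[-1.80321204  0.3544094   2.2249452 ] [0.18690318 0.45994229 0.00343079] [ 0.55383999 -0.1579219   0.18702796]
```

View pics/j2.png

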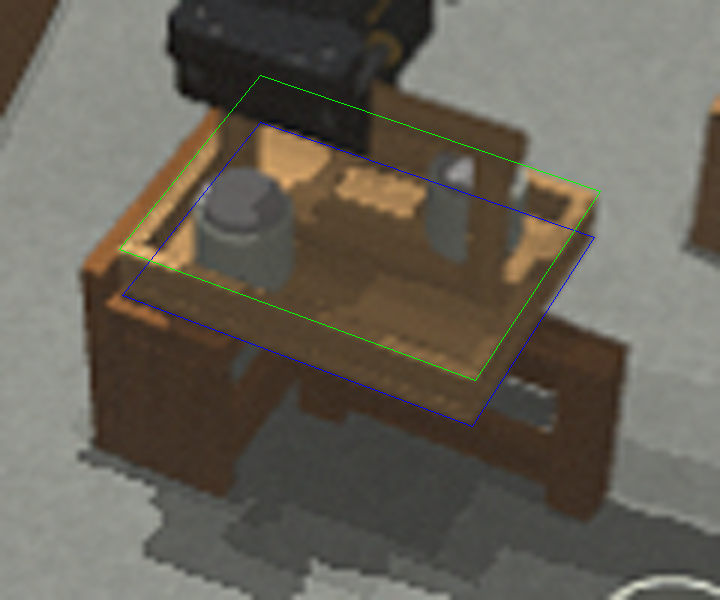

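The caddy sits in place, matching the overlay to about 1 px at all the corners I can see. Releasing.

Call:
{"name": "carry_out", "arguments": {
  "rows": [
    {"offset":[0,0,0.0005],"rot":[0,0,0],"gripper":0},
    {"offset":[0,0,0],"rot":[0,0,0],"gripper":0.2},
    {"offset":[0,0,0],"rot":[0,0,0],"gripper":0.3},
    {"offset":[0,0,0],"rot":[0,0,0],"gripper":0.45},
    {"offset":[0,0,0],"rot":[0,0,0],"gripper":0.5},
    {"offset":[0,0,0],"rot":[0,0,0],"gripper":0.5}
  ],
  "grip_force": 10
}}

```text
time: 15.75
position: [0.5537, -0.1579, 0.1856]
tool_rot: [3.119, -0.368, -0.002]
ft_force: [-0.5, -0.3, 0.4]
grip_width: 0.482
```

Call:
{"name": "carry_out", "arguments": {
  "rows": [
    {"offset":[0,0,-0.01],"rot":[0,0,0],"gripper":0.5},
    {"offset":[0,0,-0.02],"rot":[0,0,0],"gripper":0.5},
    {"offset":[0,0,-0.04],"rot":[0,0,0],"gripper":0.5},
    {"offset":[0,0,-0.04],"rot":[0,0,0],"gripper":0.5},
    {"offset":[0.04,-0.04,-0.01],"rot":[0,0,0],"gripper":0.5},
    {"offset":[0.02,-0.055,0],"rot":[0,0,0],"gripper":0.5},
    {"offset":[0,-0.055,0],"rot":[0,0,0],"gripper":0.5},
    {"offset":[0,-0.055,0],"rot":[0,0,0],"gripper":0.5},
    {"offset":[0,-0.05,0],"rot":[0,0,0],"gripper":0.5},
    {"offset":[0,0,0],"rot":[0,0,0],"gripper":0.5}
  ]
}}

```text
time: 17.0
position: [0.6709, 0.0833, 0.3058]
tool_rot: [-3.119, 0.353, 0.003]
ft_force: [0.2, -0.3, -1.2]
grip_width: 0.5
```

Run:
```python
from meas import *
from plan import X,S
from h import grab
a=grab('side','k');b=grab('top','k')
for n,D,x0,y0,w,h in(('side',a,290,140,120,100),('top',b,340,200,110,100)):
    im=cv2.resize(D['img'][y0:y0+h,x0:x0+w],None,fx=6,fy=6,interpolation=cv2.INTER_CUBIC)[:,:,::-1].copy()
    cv2.imwrite(f'pics/k{n}.png',im)
```

```text
(no output)
```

View pics/kside.png

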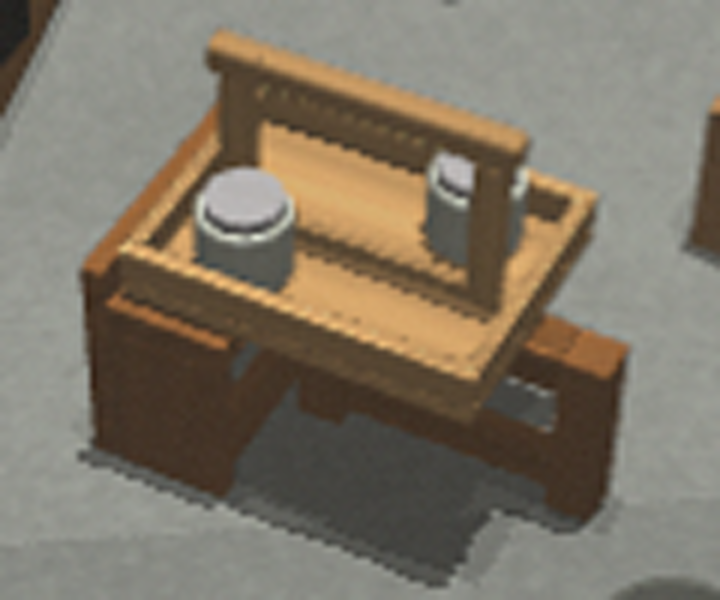

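View pics/ktop.png

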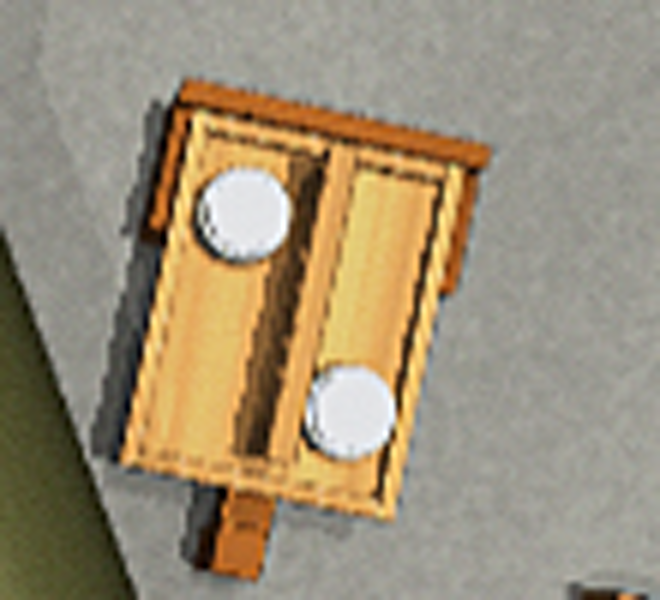

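View pics/top_k.png

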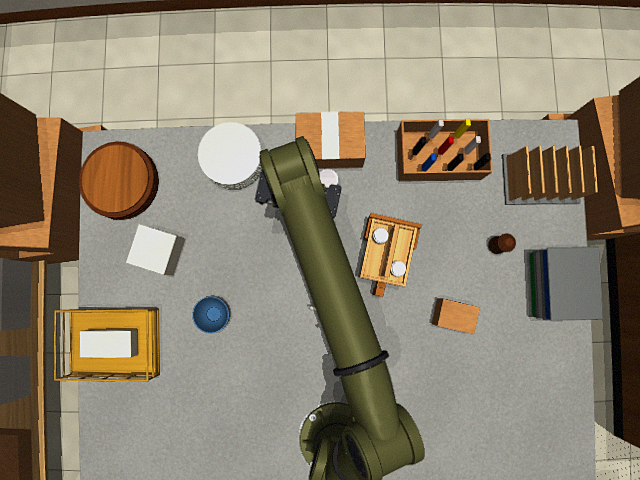

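Run:
```python
from fit import *
from plan import X
s=load('side','k');d=load('top','k')
g=lambda x,y:(x/6-.42+290,y/6-.42+140); t=lambda x,y:(x/6-.42+340,y/6-.42+200)
o=[(s,g(119,242),(.085,.065,.028)),(s,g(479,381),(-.085,.065,.028)),(s,g(599,195),(-.085,-.065,.028)),(s,g(470,420),(-.085,.065,0)),
(d,t(188,112),(.085,.065,.028)),(d,t(463,166),(.085,-.065,.028)),(d,t(393,521),(-.085,-.065,.028)),(d,t(121,464),(-.085,.065,.028))]
r=fit(o,[.55,-.158,-.235,.1]);v=r.x[:2]-np.array(X[:2]);c,si=np.cos(X[2]),np.sin(X[2])
print(r.x,'stand',c*v[0]+si*v[1],-si*v[0]+c*v[1],'dyaw',r.x[2]-X[2]);print(r.fun.reshape(-1,2).round(1).tolist())
```

```text
[ 0.55056749 -0.15489959 -0.22779978  0.10389289] stand -0.05945279874892148 0.0028968734333230956 dyaw 0.007900224616186391
[[-0.5, 1.0], [-0.7, -0.6], [-0.2, -1.2], [0.2, 0.7], [0.6, -0.1], [-0.0, 0.3], [0.1, 0.4], [-0.2, 0.4]]
```

Run:
```python
from h import *
a=load('side','a')['img'].astype(int);k=load('side','k')['img'].astype(int)
print(ctrl.get_state()['ft_force'],ctrl.get_state()['time'])
print(workorder.close_job())
```

```text
[ 0.63450278 -1.62107743  0.5899437 ] 17.1
the job is handed in; nothing more can be done
None
```

The job is handed in at about 17 s of the 61 s allowed: the gate leg is out, and the caddy sits released and upright on the ledge and the leg.

**Leg:** I pushed it with the shut fingers until it met its stop. There the force rose from 3.8 to 8.5 N with no further movement. In the pictures it fits as straight out to about 0.5 px. My first estimate from a single view was 1.546 rad instead of 1.571, which I put down to pixel error.

**Caddy:** I gripped it at the middle of its handle and set it down 1 mm at a time until contact, then let go and drew the arm clear. The final two-camera fit against the stand shows:

| Check | Result |
|---|---|
| Gap between rear end and back panel | about 4.5 mm |
| Side to side | about 3 mm off centre (about −1 mm in the fit just before set-down) |
| Handle against the leg's line | about 0.5° |
| Underside height | 104 mm fitted, against 100 mm nominal |

- **Level:** the fit assumes the caddy is level, so it does not measure tilt. All its corners matched to about 1 px, and it looks level in the side view.
- **Disagreements:** the height and side-to-side differences are about the size of the camera error. One early handle-corner triangulation gave 118 mm instead of 104 mm. I took it as a mispicked corner, and the grasp bore that out.
- **Other goods:** nothing looked moved in the final top view. The arm hid the mug and partly covered the jar there, so I could not fully check those two.

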